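# Load the detergent dosing carousel and index it one click

### The job

Stand the loose slim canister in the empty cup of the dosing carousel and press it gently but fully home, past its snap, without forcing it. Then turn the wheel, which has an upright peg for the purpose, exactly one click clockwise (seen from above), so that the loaded cup comes to rest in front of the steel chute, and leave the other things on the table where they are.

Things in the scene. Friction and masses are not known exactly. Their poses are not given: they have to be found in the camera images.
- canister: The slim white plastic canister to load: loose, upright, round, body 36 mm diameter and 58 to 62 mm high, with a grey cap 30 mm diameter on it (total height 80 mm), about 140 g. The bottom edge is square, hardly rounded, and a shallow groove runs round it 11 mm above the bottom. Origin: centre of its underside; z up its axis.
- carousel: Fixed round grey base of the dosing carousel, 260 mm diameter, 22 mm high; origin on the table at the wheel's axis, x towards the steel chute at its rim. The wheel on it is described at hub.
- hub (a point): Centre of the wheel's hub top, on the wheel's axis, 70 mm above the table. The wheel has six cups at 60 degree steps, centres 75 mm from the axis, 48 to 49 mm outer diameter, rims 65 mm above the table. Five hold fixed canisters whose tops are 110 mm above the table; the empty one starts 60 degrees counterclockwise (seen from above) of the chute.
- pocket (a point): Middle of the empty cup's travel, at rim height (65 mm above the table); turns with the wheel, z up. The cup's bore is 39 mm diameter, 30 mm deep, rim flat and 5 mm wide. The cup rides stiffly (14 N friction) on a slide along the line from the wheel's axis through this point and starts anywhere up to 12 mm inward or outward of it: its true place must be felt or seen.
- home (a point): Point 30 mm below pocket, level with the floor of the cup, 35 mm above the table: where the canister's underside is when fully home. Two sprung balls in the cup wall 10 mm above the floor resist with roughly 5 to 12 N as the canister's bottom passes, then snap into its groove at the floor. Pressing or jamming it with over about 25 N (contact forces summing to over 50 N) is forcing.
- peg_top (a point): Centre of the top of the wheel's upright steel turning peg, 12 mm diameter, 105 mm from the wheel's axis, top 115 mm above the table, free on all sides down to 60 mm above the table. It starts 210 degrees counterclockwise (seen from above) of the chute and turns with the wheel.
- wheel (a joint): Angle of the wheel, rad, 0 at the start, growing clockwise seen from above. It rests (within 0.03) in clicks every 1.047 rad. Turning it out of one meets a resistance that rises to about 0.65 Nm (some 6 N at the peg) a quarter of the way, 0.26 rad, and fades half way, 0.52 rad; beyond about 0.55 the wheel is drawn on by itself into the next click, damped.
- chute (a point): Steel chute on the base's rim, fixed, 150 mm from the wheel's axis, 12 mm above the table: where the loaded cup must finally point.
- tub: Bystander: squat white jar, 52 mm diameter, 50 mm high, loose; stands near the canister, the two may stand in either place. Origin: centre of its underside.
- detergent: Bystander: big white bottle, 84 mm diameter, 210 mm high, loose; origin at the centre of its underside.
- softener: Bystander: blue bottle, 72 mm diameter, 180 mm high, loose; origin at the centre of its underside.
- scoop: Bystander: clear measuring cup, 60 mm diameter, 45 mm high, loose; origin at the centre of its underside.
- brush: Bystander: hand brush lying at the far side, loose.
- stain_jar: Bystander: amber jar, 60 mm diameter, 85 mm high, loose; origin at the centre of its underside.
- dryer_puck: Bystander: black rubber puck, 48 mm diameter, 30 mm high, loose; origin at the centre of its underside.

How it is judged:
By the outcome, as a careful person would: the job done as asked, in the order asked, and still so for the second after the job is handed in, with the robot touching nothing.
It also fails if it takes over 72 s, if anything falls off the work surface, if the arm or the gripper's body presses on something with over 40 N, if the wrist force passes 120 N, or if a joint passes its speed limit or range.

### The arm

A 6-joint arm with a two-finger parallel gripper is mounted at the origin on the work surface. World frame = base frame: x ahead of the robot, y to its left, z up, the work surface at z = 0. Lengths are in m, angles in degrees, forces in N, time in s.
With the tool pointing down it reaches from about 0.4 to 0.825 m from the base axis. Payload 7 kg.
Tool frame: the origin (TCP) lies midway between the tips of the shut fingers; the grasp point (between the pads) lies 19 mm behind it; z points along the fingers, y is the line along which they close (so a half turn about z gives the same grasp; the last joint's range is limited). The gripper opens to 88 mm and grips with 3 to 60 N. Pads are 19 mm wide; open, the fingers measure 130 mm over their backs; the gripper's body (78 mm by 193 mm) begins 47 mm behind the grasp point.
Start: joints at [89.215, 20.546, 0.682, 0, -70.136, -16.507], TCP at [0.201, 0.644, 0.227] pointing down, gripper open.
Joint ranges: [-176.03, 176.03], [-82.01, 121.73], [-58.28, 71.71], [-173.87, 95.51], [-174.79, -0.11], [-173.66, 173.66]. Speed limits (degrees/s): [136.94, 136.94, 172.46, 180, 180, 180].

### API

Orientations are given as [roll, pitch, yaw] about the fixed x, y, z axes, in that order (R = Rz(yaw) Ry(pitch) Rx(roll)).
In Python, from plant import ctrl gives the robot as it stands. The module is installed in compiled form; this text tells all that it offers.
- The arm moves only by the tool send_rows, never from a script. Its argument "plan" is a list that holds one entry, the list of rows, each a list of 6 numbers: the shift along the tool's x, y, z in shares of 75 cm (1.0 is 75 cm), then the turn, a rotation vector about the tool's x, y, z in parts of the range, where 1.0 means 45 degrees. A call has 1 to 8 rows; each row is the pose to reach, as a shift and turn from the pose commanded when the call began, along the tool's axes at that moment; what a row does not reach only later rows make up. A row lasts 1/12 s, in which the tool goes at most 41.7 mm and 7.16 degrees, less where a joint would pass 70% of its speed; a pose out of reach is approached as far as the arm can. Shift and turn numbers lie between -1 and 1, and a call with a number outside is refused. A call with a gripper value outside its range is refused whole. "fingers" is the opening, from 0 (shut) to 1 (fully open), set as the call begins (left out, the last holds). The fingers move at their own pace and stop on an object; the grip force is fixed at half the most. Time passes only in rows, so rows that repeat a pose let the fingers close. It gives the time, the measured TCP pose, the force, the opening and the grip force at its end, in the units of the state.
- ctrl.get_obs(): the state, without advancing time (a new reading comes with each control period).
- ctrl.snapshot(name): name is "scene" or "top" or "wrist"; returns a dict with "img" (384x512x3 uint8, red, green, blue), "K" (3x3 intrinsics, pixels), "k1" (the pictures are not rectified: a ray, as slopes to the right and down, at radius r is drawn at 1 + k1 r^2 times it, then the intrinsics apply), "pose" (4x4, takes a point from camera to world coordinates). Camera axes: x right, y down, z forward; pixel columns grow to the right and rows downward; lengths in m; the calibration is good to about 2 mm. A picture is of the moment at which its call begins. There is no depth.
- ctrl.close_job(): hands the job in; it is judged then, once.
The state is a dict: "clock": time; "joint_pos": joint angles; "qvel": joint speeds; "tau": joint torques, N m; "tool_pos": TCP position; "orientation": TCP orientation; "force": force on the tool from outside, world axes, zero at the start; "moment": the same for the moment, N m; "opening": finger opening in m; "gripper_force": force on a finger pad.
Only numpy, scipy, OpenCV 4.12 (cv2) and the standard library are available. Lean on these libraries where they do the work, as an engineer would, in place of code of your own. Each camera call takes 0.05 s, during which the arm holds its last target. There are 200 camera calls.

## Working session

There is one attempt and no reset: what is moved stays moved. The work goes in short steps, Python scripts to look and compute and a tool call to move; the robot and the scene stay as the last step left them, time stands still between calls to the robot, and variables do not carry over. Pictures are saved under pics/ and viewed, at most 10 in all, crops included, and the job is handed in when it is done.

Besides the shell and the picture viewer there is one more tool, called after "Request:" by a JSON object that holds its "name" and its "arguments", one argument or row to a line. send_rows: Moves the arm, as the interface text tells. Its arguments: {"type":"object","properties":{"plan":{"type":"array","items":{"type":"array","items":{"type":"array","items":{"type":"number"}}}},"fingers":{"type":"number"}},"required":["plan"]}

```bash
mkdir -p pics; cat > h.py <<'E'
import numpy as np, cv2
from plant import ctrl
def snap(n,f=None):
    s=ctrl.snapshot(n)
    if f: cv2.imwrite('pics/'+f,s['img'][:,:,::-1])
    return s
def ray(s,u,v):
    K=np.array(s['K']);P=np.array(s['pose'])
    D=np.array([s['k1'],0,0,0,0.])
    p=cv2.undistortPoints(np.array([[[u,v]]],float),K,D)[0,0]
    return P[:3,3],P[:3,:3]@np.array([p[0],p[1],1])
def at(s,u,v,z):
    o,d=ray(s,u,v); return (o+d*(z-o[2])/d[2])[:2]
def proj(s,X):
    K=np.array(s['K']);P=np.linalg.inv(np.array(s['pose']))
    X=np.atleast_2d(np.array(X,float));D=np.array([s['k1'],0,0,0,0.])
    return cv2.projectPoints(X,cv2.Rodrigues(P[:3,:3])[0],P[:3,3],K,D)[0][:,0]
E
python3 - <<'E'
from h import *
a=snap('scene');b=snap('top');c=snap('wrist')
for i,s in zip('abc',(a,b,c)): cv2.imwrite(f'pics/{i}.png',s['img'][:,:,::-1]); np.savez(f'{i}.npz',**s); print(np.round(s['pose'],3).tolist(),s['k1'],s['K'][0][0])
print(ctrl.get_obs())
E
```

```text
[[0.617, 0.603, -0.506, 1.199], [0.787, -0.469, 0.4, -0.471], [0.003, -0.645, -0.764, 1.035], [0.0, 0.0, 0.0, 1.0]] -0.0818580126021241 412.4435616273942
[[0.026, -0.997, 0.076, 0.478], [-1.0, -0.026, -0.005, 0.019], [0.007, -0.076, -0.997, 1.388], [0.0, 0.0, 0.0, 1.0]] 0.025342910333974993 437.88136833195523
[[-0.298, -0.917, -0.265, 0.272], [-0.955, 0.286, 0.083, 0.623], [-0.001, 0.277, -0.961, 0.383], [0.0, 0.0, 0.0, 1.0]] -0.10072154109298817 342.44491799267183
{'clock': 0.15, 'joint_pos': array([ 8.92162969e+01,  2.05810481e+01,  6.45993184e-01, -1.50854595e-02,
       -7.01350615e+01, -1.65082456e+01]), 'qvel': array([-0.04298303, -0.13150439,  0.16035848,  0.05453793,  0.09245336,
       -0.00144427]), 'tau': array([-1.55175669e-03, -5.83276784e+01,  2.93289095e+01,  7.00135589e+00,
        8.75082391e-03, -1.13465512e-04]), 'tool_pos': array([0.20053554, 0.64414013, 0.22584859]), 'orientation': array([ 1.79928744e+02, -6.32702048e-03, -1.72970795e+01]), 'force': array([-0.25790649,  0.57450267, -0.63991439]), 'moment': array([-0.01434883,  0.01206161,  0.05519704]), 'gripper_force': 0.0, 'opening': 0.0875865130853758}
```

View pics/b.png

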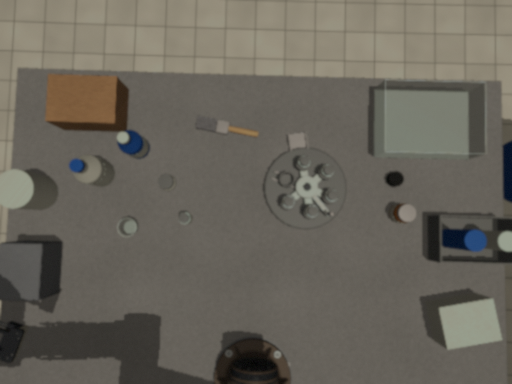

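View pics/a.png

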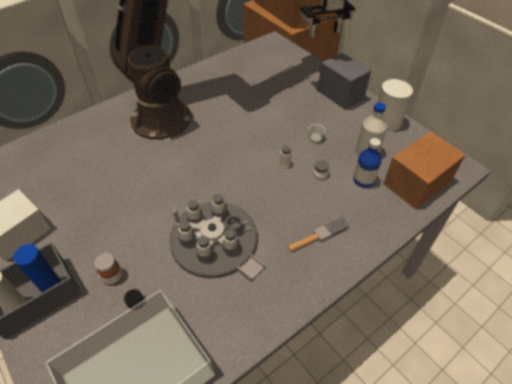

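The top view shows the carousel around (306,188) with the chute at (297,141). The canister or tub candidates are at (184,216) and (166,181). In the scene view the slim canister is at (285,157) and the tub at (321,170). Next I'll enlarge both.

```bash
python3 - <<'E'
from h import *
a=dict(np.load('a.npz'));b=dict(np.load('b.npz'))
for uv in [(285,163),(321,176),(317,138)]:
    p=at(a,*uv,0.0); print(uv,p,proj(b,[*p,0.0]))
for uv in [(306,188),(297,141),(184,216)]: print(uv,at(b,*uv,0.02))
def crop(s,x,y,w,h,k): return cv2.resize(s['img'][y:y+h,x:x+w,::-1],None,fx=k,fy=k,interpolation=cv2.INTER_CUBIC)
A=crop(a,160,185,110,100,5)[:,:]; B=crop(b,255,130,100,100,4)
C=crop(a,260,120,100,75,4);D=crop(b,110,165,100,75,4)
cv2.imwrite('pics/d.png',np.vstack([np.hstack([cv2.resize(A,(400,364)),cv2.resize(B,(400,364))]),np.hstack([C,D])[:230]]))
E
```

```text
(285, 163) [0.47514675 0.22349594] [[185.02334756 219.50372294]]
(321, 176) [0.59654998 0.28032641] [[168.53841932 180.72950556]]
(317, 138) [0.45032585 0.40044256] [[128.33887856 226.01495631]]
(306, 188) [ 0.58330671 -0.15441439]
(297, 141) [ 0.73145558 -0.12347632]
(184, 216) [0.48597567 0.22413658]
```

View pics/d.png

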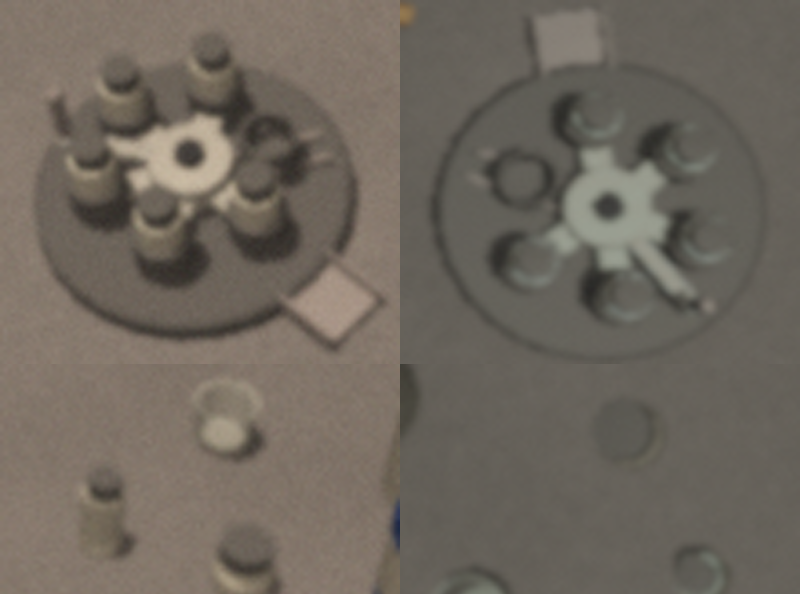

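The enlarged view shows the empty cup at about 72° world direction from the hub, with the peg at lower right in the top view. The canister is slim and separate from the tub. I'll move above the canister, keeping this yaw so the fingers stay radial to the cup.

```bash
cat >> h.py <<'E'
from scipy.spatial.transform import Rotation as R
def rel(target,rpy=None):
    o=ctrl.get_obs();Rt=R.from_euler('xyz',o['orientation'],degrees=True)
    d=Rt.inv().apply(np.array(target)-o['tool_pos'])*100
    r=np.zeros(3) if rpy is None else (Rt.inv()*R.from_euler('xyz',rpy,degrees=True)).as_rotvec(degrees=True)
    return np.round(d,2),np.round(r,2)
E
python3 - <<'E'
from h import *
print(rel([.478,.224,.20],[180,0,-18]))
c=dict(np.load('c.npz'));o=ctrl.get_obs()['tool_pos']
for z in(0,-.04,-.08,-.12,-.2): print(z,proj(c,o+[0,0,z]))
E
```

```text
(array([38.98, 31.86,  2.63]), array([ 0.07, -0.01,  0.7 ]))
0 [[254.39539307 249.00302862]]
-0.04 [[253.93380938 220.80027509]]
-0.08 [[253.61243091 201.25674433]]
-0.12 [[253.37624308 186.94127411]]
-0.2 [[253.05284696 167.40461851]]
```

The manual's scale: shifts go in shares of 75 cm and turns go in shares of 45 degrees. Converting my numbers, 25.5 cm / 75 = 0.34, 22.5 cm / 75 = 0.3.

Request:
{"name": "send_rows", "arguments": {
  "plan": [
    [[0.0467,0.0373,0,0,0,0],[0.0933,0.076,0,0,0,0],[0.1387,0.1133,0,0,0,0],[0.18,0.1467,0,0,0,0],[0.22,0.18,0,0,0,0],[0.26,0.2133,0,0,0,0],[0.3,0.2467,0,0,0,0],[0.34,0.28,0,0,0,0]]
  ]
}}

```text
clock: 0.82
tool_pos: [0.3823, 0.366, 0.2266]
orientation: [-180.0, 0.0, -17.3]
force: [1.4, 0.6, -0.2]
opening: 0.0878
gripper_force: 0.0
```

In the tool's units: 13.5 cm / 75 = 0.18, 11.5 cm / 75 = 0.1533, 0.7 degrees / 45 = 0.0156.

Request:
{"name": "send_rows", "arguments": {
  "plan": [
    [[0.04,0.0333,0.0053,0,0,0.0044],[0.08,0.0667,0.0107,0,0,0.0089],[0.12,0.0987,0.02,0,0,0.0133],[0.1533,0.1253,0.0267,0,0,0.0156],[0.18,0.1453,0.0347,0,0,0.0156],[0.18,0.1453,0.0347,0,0,0.0156],[0.18,0.1453,0.0347,0,0,0.0156],[0.18,0.1453,0.0347,0,0,0.0156]]
  ]
}}

```text
clock: 1.48
tool_pos: [0.4782, 0.2239, 0.2005]
orientation: [180.0, 0.0, -18.0]
force: [-0.9, -0.3, -0.5]
opening: 0.0871
gripper_force: 0.0
```

```bash
python3 - <<'E'
from h import *
o=ctrl.get_obs();print(o['tool_pos'],o['orientation'],o['clock'])
s=snap('wrist','w1.png');np.savez('w1.npz',**s)
E
```

```text
[0.4781543  0.22392761 0.20051908] [ 1.79991211e+02  7.54480935e-03 -1.80313252e+01] 1.4833
```

View pics/w1.png

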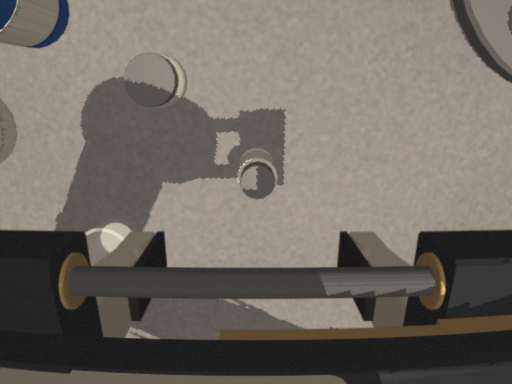

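The wrist view shows the canister's cap at about (257,181), with the body peeking out above it and the fingers at left and right of the lower half. I'll refine the cap circle.

```bash
cat >> h.py <<'E'
def circ(s,box,rmin,rmax,p2=12,k=4,n=4):
    x,y,w,h=box;g=cv2.cvtColor(s['img'],cv2.COLOR_RGB2GRAY)[y:y+h,x:x+w]
    g=cv2.GaussianBlur(cv2.resize(g,None,fx=k,fy=k,interpolation=cv2.INTER_CUBIC),(0,0),k*.6)
    c=cv2.HoughCircles(g,cv2.HOUGH_GRADIENT_ALT if False else cv2.HOUGH_GRADIENT,1,k,param1=90,param2=p2,minRadius=int(rmin*k),maxRadius=int(rmax*k))
    return [] if c is None else [(a/k-.375+x,b/k-.375+y,r/k) for a,b,r in c[0][:n]]
E
python3 - <<'E'
from h import *
s=dict(np.load('w1.npz'))
for z,d in((.08,.030),(.06,.036),(0,.036)):
    q=proj(s,[[.478,.224,z],[.478+d/2,.224,z],[.478,.224+d/2,z]]);print(z,q[0],np.linalg.norm(q[1:]-q[0],axis=1))
for c in circ(s,(225,135,65,75),15,23): print(np.round(c,1),at(s,c[0],c[1],.08),at(s,c[0],c[1],.06))
cv2.imwrite('pics/w1c.png',cv2.resize(s['img'][135:210,225:290,::-1],None,fx=8,fy=8,interpolation=cv2.INTER_CUBIC))
E
```

```text
0.08 [253.66264361 186.87614083] [17.55219726 17.74145962]
0.06 [253.58005159 181.07929995] [19.85080225 19.95083083]
0 [253.38421729 167.36906092] [16.81227322 16.81845783]
[256.8 180.   18.5] [0.48285269 0.21971714] [0.47806836 0.22099669]
[256.8 178.5  17.2] [0.48407793 0.21932283] [0.4793819  0.22057396]
[255.8 180.   19.2] [0.48311101 0.22051052] [0.47834531 0.22184724]
[254.8 179.8  19.6] [0.48357366 0.22123778] [0.4788413  0.22262691]
```

View pics/w1c.png

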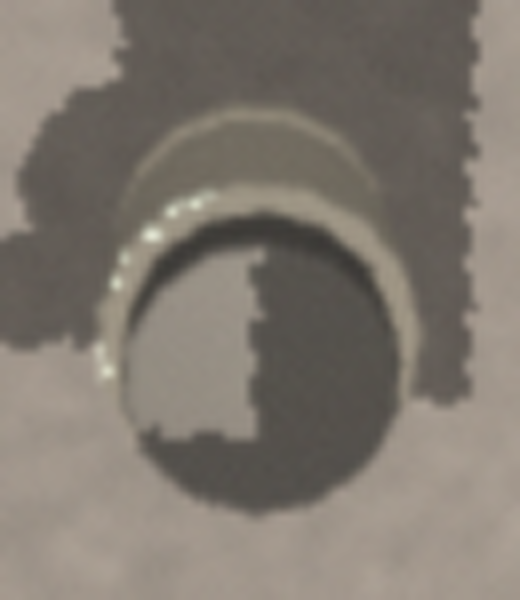

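The crop shows the cap's top ellipse centred near crop (261,378), which is image (257.2,181.8), with radius about 17.4 px as expected at z = 0.08.

```bash
python3 - <<'E'
from h import *
s=dict(np.load('w1.npz'))
p=at(s,257.2,181.8,.08);print(p,rel([*p,.039],[180,0,-18]))
E
```

```text
[0.48126208 0.21983399] (array([ 0.45,  0.34, 16.17]), array([-0.01, -0.  ,  0.02]))
```

In the tool's units: 16.1 cm / 75 = 0.2147, 15.2 cm / 75 = 0.2027.

Request:
{"name": "send_rows", "arguments": {
  "plan": [
    [[0.0053,0.004,0.0267,0,0,0],[0.0053,0.004,0.0667,0,0,0],[0.0053,0.004,0.1067,0,0,0],[0.0053,0.004,0.1467,0,0,0],[0.0053,0.004,0.18,0,0,0],[0.0053,0.004,0.2027,0,0,0],[0.0053,0.004,0.2147,0,0,0],[0.0053,0.004,0.2147,0,0,0]]
  ]
}}

```text
clock: 2.2
tool_pos: [0.4799, 0.22, 0.0379]
orientation: [179.8, 0.1, -17.9]
force: [-0.8, -0.7, 0.1]
opening: 0.0877
gripper_force: 0.0
```

Request:
{"name": "send_rows", "arguments": {
  "plan": [
    [[0,0,0,0,0,0],[0,0,0,0,0,0],[0,0,0,0,0,0],[0,0,0,0,0,0],[0,0,0,0,0,0],[0,0,0,0,0,0],[0,0,0,0,0,0],[0,0,0,0,0,0]]
  ],
  "fingers": 0.3
}}

```text
clock: 2.87
tool_pos: [0.4811, 0.2198, 0.0397]
orientation: [-180.0, -0.0, -18.0]
force: [0.2, -0.8, -0.4]
opening: 0.0398
gripper_force: 0.0
```

Request:
{"name": "send_rows", "arguments": {
  "plan": [
    [[0,0,0,0,0,0],[0,0,0,0,0,0],[0,0,0,0,0,0],[0,0,0,0,0,0],[0,0,0,0,0,0]]
  ],
  "fingers": 0
}}

```text
clock: 3.28
tool_pos: [0.481, 0.2197, 0.0396]
orientation: [180.0, 0.0, -18.0]
force: [-1.5, -1.8, 1.4]
opening: 0.0355
gripper_force: 29.9
```

In the tool's units: -16.1 cm / 75 = -0.2147, -14 cm / 75 = -0.1867.

Request:
{"name": "send_rows", "arguments": {
  "plan": [
    [[0,0,-0.0267,0,0,0],[0,0,-0.0667,0,0,0],[0,0,-0.1067,0,0,0],[0,0,-0.1467,0,0,0],[0,0,-0.1867,0,0,0],[0,0,-0.2147,0,0,0],[0,0,-0.2147,0,0,0],[0,0,-0.2147,0,0,0]]
  ]
}}

```text
clock: 3.95
tool_pos: [0.4813, 0.2204, 0.2014]
orientation: [-179.9, -0.0, -18.0]
force: [0.6, -0.3, -2.4]
opening: 0.035
gripper_force: 29.9
```

```bash
python3 - <<'E'
from h import *
o=ctrl.get_obs();print(o['tool_pos'],o['orientation'],o['clock'])
s=snap('wrist','w2.png');np.savez('w2.npz',**s)
print(proj(s,o['tool_pos']+[0,0,.041]))
for r in (.0,.02,-.02):print(rel([.606+r*.309,-.083+r*.951,.20],[180,0,-18]))
E
```

```text
[0.48130159 0.22040647 0.20143281] [-1.79853455e+02 -4.52337622e-02 -1.79967649e+01] 3.95
[[254.8580534  294.11892889]]
(array([ 2.129e+01,  2.492e+01, -1.000e-02]), array([-0.02,  0.04, -0.01]))
(array([ 2.129e+01,  2.292e+01, -1.000e-02]), array([-0.02,  0.04, -0.01]))
(array([ 2.129e+01,  2.692e+01, -2.000e-02]), array([-0.02,  0.04, -0.01]))
```

View pics/w2.png

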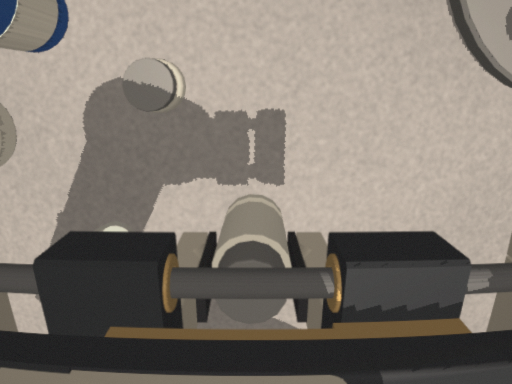

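The wrist view shows the canister gripped upright, centred near column 253 between the fingers, with its bottom edge near row 195. I'll move to just short of the cup to look at it unoccluded.

In the tool's units: 24.9 cm / 75 = 0.332, 16.3 cm / 75 = 0.2173.

Request:
{"name": "send_rows", "arguments": {
  "plan": [
    [[0.0267,0.04,0,0,0,0],[0.0533,0.08,0,0,0,0],[0.08,0.124,0,0,0,0],[0.1093,0.168,0,0,0,0],[0.1387,0.212,0,0,0,0],[0.168,0.256,0,0,0,0],[0.1933,0.296,0,0,0,0],[0.2173,0.332,0,0,0,0]]
  ]
}}

```text
clock: 4.67
tool_pos: [0.5583, -0.0695, 0.1985]
orientation: [179.9, 0.2, -18.0]
force: [1.1, 1.1, -2.1]
opening: 0.0351
gripper_force: 29.9
```

Request:
{"name": "send_rows", "arguments": {
  "plan": [
    [[0,0,0,0,0,0],[0,0,0,0,0,0],[0,0,0,0,0,0],[0,0,0,0,0,0]]
  ]
}}

```text
clock: 5.0
tool_pos: [0.5586, -0.0667, 0.1995]
orientation: [180.0, 0.1, -18.0]
force: [-0.5, 1.2, -2.1]
opening: 0.0353
gripper_force: 29.9
```

```bash
python3 - <<'E'
from h import *
o=ctrl.get_obs();print(o['tool_pos'],o['orientation'],o['clock'])
s=snap('wrist','w3.png');np.savez('w3.npz',**s)
print(proj(s,[[.606,-.083,.065],[.583,-.154,.07]]))
E
```

```text
[ 0.55860766 -0.06667134  0.19952513] [ 1.79966275e+02  9.41484435e-02 -1.79606989e+01] 5.0
[[254.65418166 124.57300654]
 [344.32546609 125.53640832]]
```

View pics/w3.png

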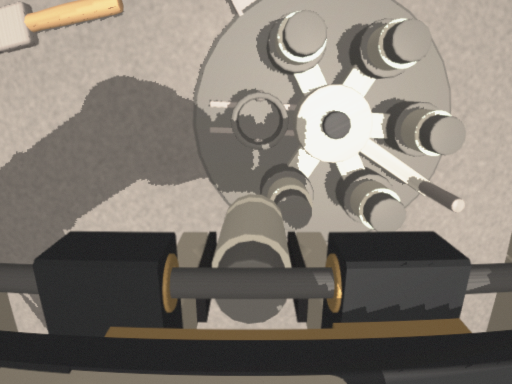

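The wrist view shows the empty cup ring at about (260,120), hub hole at (337,124), peg top at (458,205), and the canister's bottom edge at (253,195). I'll fit the ring, hub and peg.

```bash
python3 - <<'E'
from h import *
s=dict(np.load('w3.npz'))
q=proj(s,[[.606,-.083,.065],[.606,-.083+.0195,.065],[.606,-.083+.0245,.065]]);print('r bore,outer',np.linalg.norm(q[1:]-q[0],axis=1))
for rr in((19,23),(24,29)):
  for c in circ(s,(222,85,76,72),*rr,n=3): print('cup',np.round(c,1),at(s,c[0],c[1],.065))
for c in circ(s,(315,103,45,45),10,16,n=2): print('hole',np.round(c,1),at(s,c[0],c[1],.07))
for c in circ(s,(290,75,95,95),33,43,n=2): print('hub',np.round(c,1),at(s,c[0],c[1],.07))
for c in circ(s,(445,190,28,28),4,9,n=2): print('peg',np.round(c,1),at(s,c[0],c[1],.115))
a=cv2.resize(s['img'][85:160,215:300,::-1],None,fx=7,fy=7,interpolation=cv2.INTER_CUBIC)
b=cv2.resize(s['img'][185:325,205:300,::-1],None,fx=3.75,fy=3.75,interpolation=cv2.INTER_CUBIC)
c=np.zeros((525,800,3),np.uint8);c[:,:595]=a;c[:,595:]=b[:525,:205];cv2.imwrite('pics/w3c.png',a)
cv2.imwrite('pics/w3d.png',b)
E
```

```text
r bore,outer [23.11033064 28.99512545]
cup [259.2 118.8  22.6] [ 0.60941814 -0.08814625]
cup [258.5 118.   21.4] [ 0.61020274 -0.08773773]
cup [260.  116.8  19.7] [ 0.6108005  -0.08924578]
cup [257.  122.   25.8] [ 0.60743153 -0.08553027]
cup [258.2 121.   24.2] [ 0.60789944 -0.0867813 ]
cup [256.2 123.5  27.3] [ 0.60643747 -0.08454972]
hole [335.8 124.2  14.4] [ 0.58618753 -0.14737107]
hole [335.8 123.2  15.3] [ 0.58698536 -0.14757959]
hub [335.5 124.2  39.5] [ 0.58625039 -0.14717059]
hub [336.5 125.2  40.9] [ 0.58519988 -0.14776438]
peg [458.5 205.2   6.7] [ 0.50492402 -0.21553055]
peg [458.5 206.2   7.4] [ 0.50410481 -0.21541889]
```

View pics/w3c.png

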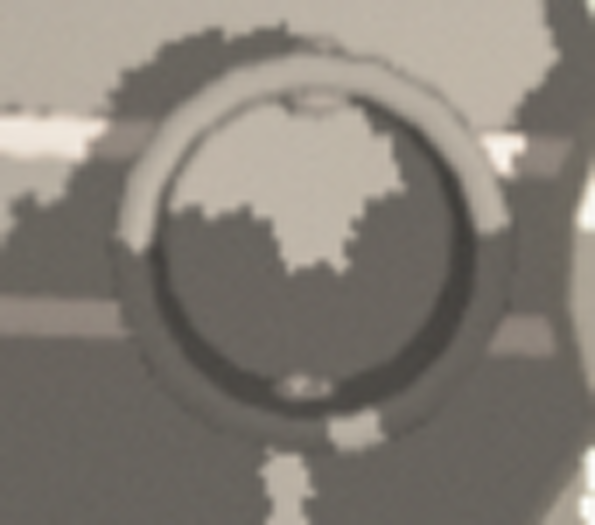

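The crop shows the bore edges at 152 to 475 across and 88 to 413 down. That puts the bore centre at image (259.4,120.35), with radius 23.1 px as expected. Next I'll measure the held canister's bottom edge in the same picture.

```bash
python3 - <<'E'
from h import *
for f in('w2','w3'):
  s=dict(np.load(f+'.npz'));g=cv2.cvtColor(s['img'],cv2.COLOR_RGB2GRAY)
  t=np.array([.4813,.2204,.2014]) if f=='w2' else ctrl.get_obs()['tool_pos']
  a=np.linspace(0,2*np.pi,181);c=np.c_[.018*np.cos(a),.018*np.sin(a),0*a-.0395]+t
  q=proj(s,c);print(f,'pred umin,umax,vmin',q[:,0].min(),q[:,0].max(),q[:,1].min(), 'at u',q[q[:,1].argmin(),0])
  print('col252',g[186:206,252]);
  for r in(206,211,216,221): print(r,g[r,212:230],g[r,275:295])
s=dict(np.load('w3.npz'))
print(at(s,259.4,120.35,.065),at(s,336,124.2,.07), at(s,336,124.2,.0701)-at(s,337,124.2,.07))
E
```

```text
w2 pred umin,umax,vmin 224.91875156390648 283.7113346485277 192.71195605779573 at u 254.35495779558835
col252 [181 180 178 179 179 181 179 173 151 132 132 147 166 168 165 152 131 129
 131 129]
206 [183 184 188 187 188 186 184 182 181 177 174 176 174 174 174 174 173 145] [152 138 149 170 179 179 178 180 182 184 186 190 190 191 186 184 183 183
 183 183]
211 [182 183 185 184 180 177 178 177 181 183 185 184 183 180 171 154 156 152] [129 141 155 160 146 141 175 181 183 183 184 181 181 181 183 185 187 185
 182 181]
216 [181 181 180 180 180 180 181 183 187 187 185 183 179 151 131 122 120 121] [126 125 124 123 126 139 149 174 182 182 180 179 178 178 180 184 188 189
 187 183]
221 [182 183 184 186 185 185 186 185 184 182 178 170 136 121 120 120 122 123] [126 126 126 123 124 121 122 131 168 182 185 184 182 183 186 185 185 186
 184 185]
w3 pred umin,umax,vmin 224.17748599284027 283.0922521485661 192.59863609620712 at u 253.6853596769833
col252 [100 100 100  99 102 124 166 169 150 134 136 152 169 172 167 156 135 131
 130 132]
206 [183 182 181 178 177 181 182 184 184 184 182 180 180 179 179 176 169 142] [152 133 116 105 100 100  99 100 100  99 100 101  99  99  99 100  99  99
 102  98]
211 [178 177 180 180 181 178 176 176 172 176 178 177 177 175 169 158 162 155] [132 144 160 164 151 127 105  99 100 101 100  99  99  99  98  99 100 100
  99  99]
216 [190 188 186 183 180 177 175 175 173 172 176 176 170 152 129 123 124 124] [128 127 126 126 129 140 145 110 100  99 100 101  98 100  99 100  98 101
 100 100]
221 [182 182 182 182 181 183 181 180 180 183 181 169 133 124 124 125 124 126] [129 127 128 125 125 124 125 136 149 158 115 103 101 101 100 101 100  99
 100 101]
[ 0.60811624 -0.0878628 ] [ 0.5861646 -0.147582 ] [0.0002667  0.00082283]
```

View pics/w3d.png

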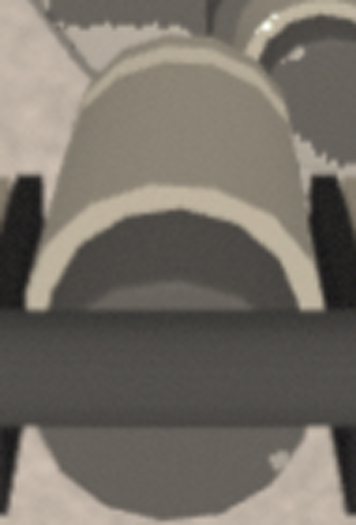

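Both views agree: the canister sits about 0.5 mm ahead of the TCP along tool x. The cup is apparently at (0.6081,-0.0879), about 11 mm inward of its mid travel. I'll go above it.

```bash
python3 - <<'E'
from h import *
print(rel([.6076,-.0877,.115],[180,0,-18]),ctrl.get_obs()['tool_pos'])
E
```

```text
(array([5.31, 0.52, 8.49]), array([0.02, 0.06, 0.07])) [ 0.55880422 -0.06643272  0.19993389]
```

In the tool's units: 8.4 cm / 75 = 0.112, 7.5 cm / 75 = 0.1.

Request:
{"name": "send_rows", "arguments": {
  "plan": [
    [[0.0267,0.0027,0,0,0,0],[0.0533,0.0053,0.0067,0,0,0],[0.0707,0.0067,0.0267,0,0,0],[0.0707,0.0067,0.0533,0,0,0],[0.0707,0.0067,0.08,0,0,0],[0.0707,0.0067,0.1,0,0,0],[0.0707,0.0067,0.112,0,0,0],[0.0707,0.0067,0.112,0,0,0]]
  ]
}}

```text
clock: 5.72
tool_pos: [0.6067, -0.0875, 0.1144]
orientation: [179.9, 0.2, -17.9]
force: [-0.6, 0.4, -1.8]
opening: 0.035
gripper_force: 29.9
```

Request:
{"name": "send_rows", "arguments": {
  "plan": [
    [[0,0,0,0,0,0],[0,0,0,0,0,0],[0,0,0,0,0,0],[0,0,0,0,0,0]]
  ]
}}

```text
clock: 6.05
tool_pos: [0.6087, -0.0883, 0.1178]
orientation: [-180.0, -0.1, -18.0]
force: [0.9, -0.1, -0.8]
opening: 0.0351
gripper_force: 29.9
```

```bash
python3 - <<'E'
from h import *
s=snap('wrist','w4.png');np.savez('w4.npz',**s)
P=[]
for i in range(4):
    P.append(ctrl.get_obs()['tool_pos']); ctrl.snapshot('wrist')
P=np.array(P);print(P.mean(0),P.std(0));o=ctrl.get_obs();print(o['force'],o['orientation'])
m=P.mean(0);Rt=R.from_euler('xyz',[180,0,-18],degrees=True)
print(Rt.inv().apply(np.array([.6076,-.0877,.1045])-m)*100)
E
```

```text
[ 0.60836018 -0.08840596  0.11725412] [1.06396472e-04 5.31719049e-05 2.03031302e-04]
[-0.3562572   0.48200224 -0.88361028] [-1.79988550e+02 -2.34090961e-02 -1.79988603e+01]
[-0.09411292 -0.0436501   1.27541188]
```

```bash
python3 - <<'E'
from h import *
s=dict(np.load('w4.npz'));t=np.array([.60836,-.08841,.11725])
a=np.linspace(0,2*np.pi,361)
for n,c,r,z in(('bottom',t+[.0005*.951,-.0005*.309,0],.018,t[2]-.0395),('bore',[.6081,-.0879],.0195,.065),('outer',[.6081,-.0879],.0243,.065)):
    q=proj(s,np.c_[c[0]+r*np.cos(a),c[1]+r*np.sin(a),0*a+z]);print(n,q.min(0),q.max(0))
cv2.imwrite('pics/w4c.png',cv2.resize(s['img'][160:240,205:305,::-1],None,fx=7,fy=7,interpolation=cv2.INTER_CUBIC))
E
```

```text
bottom [225.23525759 192.14648599] [283.9184684  247.22827556]
bore [223.84222371 185.75935828] [283.85241871 242.38388453]
outer [216.4675727  178.38902334] [291.23189476 248.95051986]
```

View pics/w4c.png

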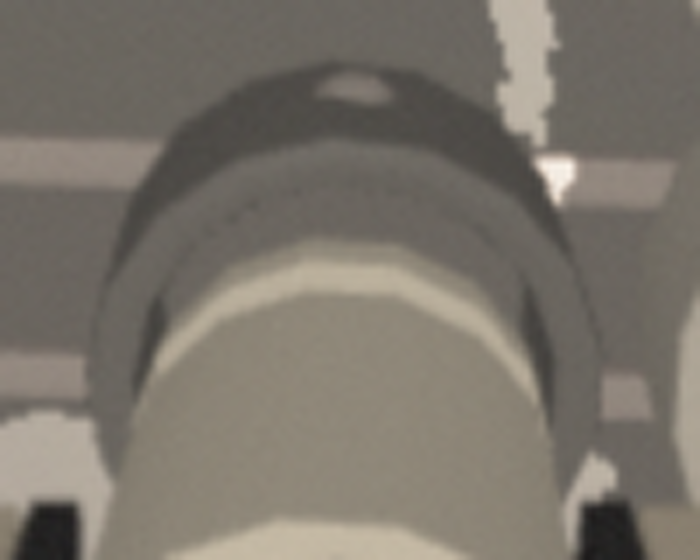

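The crop shows the canister's bottom edge top at (345,240), with its sides symmetric inside the bore (135 to 553). They are already aligned to within about 0.3 mm, so I'll descend carefully.

In the tool's units: 1 cm / 75 = 0.0133, -0.03 cm / 75 = -0.0004.

Request:
{"name": "send_rows", "arguments": {
  "plan": [
    [[-0.0004,0,0.0027,0,0,0],[-0.0004,0,0.0067,0,0,0],[-0.0004,0,0.0107,0,0,0],[-0.0004,0,0.0133,0,0,0],[-0.0004,0,0.0133,0,0,0],[-0.0004,0,0.0133,0,0,0],[-0.0004,0,0.0133,0,0,0]]
  ]
}}

```text
clock: 6.88
tool_pos: [0.6079, -0.0883, 0.1065]
orientation: [180.0, -0.0, -18.0]
force: [0.6, -0.5, -0.7]
opening: 0.0352
gripper_force: 29.9
```

Request:
{"name": "send_rows", "arguments": {
  "plan": [
    [[0,0,0.0013,0,0,0],[0,0,0.0027,0,0,0],[0,0,0.004,0,0,0],[0,0,0.0053,0,0,0],[0,0,0.0053,0,0,0],[0,0,0.0053,0,0,0]]
  ]
}}

```text
clock: 7.38
tool_pos: [0.6077, -0.0884, 0.1025]
orientation: [180.0, 0.0, -18.0]
force: [0.0, 0.5, -1.9]
opening: 0.0351
gripper_force: 29.9
```

In the tool's units: 0.3 cm / 75 = 0.004, 0.2 cm / 75 = 0.0027.

Request:
{"name": "send_rows", "arguments": {
  "plan": [
    [[0,0,0.0013,0,0,0],[0,0,0.0027,0,0,0],[0,0,0.004,0,0,0],[0,0,0.004,0,0,0],[0,0,0.004,0,0,0]]
  ]
}}

```text
clock: 7.8
tool_pos: [0.6077, -0.0884, 0.0994]
orientation: [180.0, 0.0, -18.0]
force: [-0.1, 0.1, -1.1]
opening: 0.0351
gripper_force: 29.9
```

In the tool's units: 0.4 cm / 75 = 0.0053, 0.3 cm / 75 = 0.004.

Request:
{"name": "send_rows", "arguments": {
  "plan": [
    [[0,0,0.0013,0,0,0],[0,0,0.0027,0,0,0],[0,0,0.004,0,0,0],[0,0,0.0053,0,0,0],[0,0,0.0053,0,0,0]]
  ]
}}

```text
clock: 8.22
tool_pos: [0.6076, -0.0884, 0.0953]
orientation: [180.0, 0.0, -18.0]
force: [0.4, 0.0, -1.7]
opening: 0.035
gripper_force: 29.9
```

It has entered the cup freely, 9 mm below the rim, so I'll continue gently.

In the tool's units: 0.6 cm / 75 = 0.008, 0.45 cm / 75 = 0.006.

Request:
{"name": "send_rows", "arguments": {
  "plan": [
    [[0,0,0.002,0,0,0],[0,0,0.004,0,0,0],[0,0,0.006,0,0,0],[0,0,0.008,0,0,0],[0,0,0.008,0,0,0]]
  ]
}}

```text
clock: 8.63
tool_pos: [0.6075, -0.0883, 0.0891]
orientation: [180.0, 0.0, -18.0]
force: [0.4, -0.3, -2.3]
opening: 0.0353
gripper_force: 29.9
```

In the tool's units: 0.4 cm / 75 = 0.0053, 0.3 cm / 75 = 0.004.

Request:
{"name": "send_rows", "arguments": {
  "plan": [
    [[0,0,0.0013,0,0,0],[0,0,0.0027,0,0,0],[0,0,0.004,0,0,0],[0,0,0.0053,0,0,0],[0,0,0.0053,0,0,0]]
  ]
}}

```text
clock: 9.05
tool_pos: [0.6079, -0.0883, 0.0856]
orientation: [-180.0, -0.0, -18.0]
force: [-0.6, -0.0, -0.4]
opening: 0.0354
gripper_force: 29.9
```

Request:
{"name": "send_rows", "arguments": {
  "plan": [
    [[0,0,0.0011,0,0,0],[0,0,0.0021,0,0,0],[0,0,0.0032,0,0,0],[0,0,0.004,0,0,0],[0,0,0.004,0,0,0]]
  ]
}}

```text
clock: 9.47
tool_pos: [0.6081, -0.0882, 0.0827]
orientation: [-180.0, -0.0, -18.0]
force: [0.0, 1.4, 0.6]
opening: 0.0353
gripper_force: 29.9
```

In the tool's units: 0.3 cm / 75 = 0.004, 0.24 cm / 75 = 0.0032.

Request:
{"name": "send_rows", "arguments": {
  "plan": [
    [[0,0,0.0011,0,0,0],[0,0,0.0021,0,0,0],[0,0,0.0032,0,0,0],[0,0,0.004,0,0,0],[0,0,0.004,0,0,0]]
  ]
}}

```text
clock: 9.88
tool_pos: [0.6075, -0.0883, 0.0791]
orientation: [180.0, 0.0, -18.0]
force: [1.0, 1.1, -2.1]
opening: 0.0352
gripper_force: 29.9
```

In the tool's units: 0.25 cm / 75 = 0.0033, 0.21 cm / 75 = 0.0028.

Request:
{"name": "send_rows", "arguments": {
  "plan": [
    [[0,0,0.0009,0,0,0],[0,0,0.0019,0,0,0],[0,0,0.0028,0,0,0],[0,0,0.0033,0,0,0],[0,0,0.0033,0,0,0]]
  ]
}}

```text
clock: 10.3
tool_pos: [0.6071, -0.0885, 0.0763]
orientation: [180.0, 0.1, -18.0]
force: [1.8, -0.5, -5.3]
opening: 0.0351
gripper_force: 29.9
```

In the tool's units: 0.1 cm / 75 = 0.0013, 0.08 cm / 75 = 0.0011.

Request:
{"name": "send_rows", "arguments": {
  "plan": [
    [[0,0,0.0005,0,0,0],[0,0,0.0011,0,0,0],[0,0,0.0013,0,0,0],[0,0,0.0013,0,0,0]]
  ]
}}

```text
clock: 10.63
tool_pos: [0.6074, -0.0884, 0.0758]
orientation: [180.0, 0.0, -18.0]
force: [-0.6, -2.3, -3.9]
opening: 0.0353
gripper_force: 29.9
```

In the tool's units: 0.05 cm / 75 = 0.0007, 0.03 cm / 75 = 0.0004.

Request:
{"name": "send_rows", "arguments": {
  "plan": [
    [[0,0,0.0004,0,0,0],[0,0,0.0007,0,0,0],[0,0,0.0007,0,0,0],[0,0,0.0007,0,0,0]]
  ]
}}

```text
clock: 10.97
tool_pos: [0.6076, -0.0883, 0.0754]
orientation: [180.0, 0.0, -18.0]
force: [0.5, -0.6, -4.4]
opening: 0.035
gripper_force: 29.9
```

In the tool's units: 0.05 cm / 75 = 0.0007, 0.03 cm / 75 = 0.0004.

Request:
{"name": "send_rows", "arguments": {
  "plan": [
    [[0,0,0.0004,0,0,0],[0,0,0.0007,0,0,0],[0,0,0.0007,0,0,0],[0,0,0.0007,0,0,0]]
  ]
}}

```text
clock: 11.3
tool_pos: [0.6077, -0.0882, 0.0749]
orientation: [-180.0, 0.0, -18.0]
force: [1.2, 0.0, -6.5]
opening: 0.0356
gripper_force: 29.9
```

In the tool's units: 0.05 cm / 75 = 0.0007, 0.03 cm / 75 = 0.0004.

Request:
{"name": "send_rows", "arguments": {
  "plan": [
    [[0,0,0.0004,0,0,0],[0,0,0.0007,0,0,0],[0,0,0.0007,0,0,0],[0,0,0.0007,0,0,0]]
  ]
}}

```text
clock: 11.63
tool_pos: [0.6079, -0.0882, 0.0747]
orientation: [-180.0, -0.0, -18.0]
force: [-0.5, -0.4, -3.6]
opening: 0.0353
gripper_force: 29.9
```

```bash
python3 - <<'E'
from h import *
F=[]
for i in range(4):
    F.append(ctrl.get_obs()); ctrl.snapshot('wrist')
print(np.round([np.r_[f['force'],f['tool_pos']*1000] for f in F],2))
E
```

```text
[[-5.4000e-01 -3.9000e-01 -3.6100e+00  6.0788e+02 -8.8210e+01  7.4660e+01]
 [ 3.4000e-01  4.6000e-01 -3.1100e+00  6.0784e+02 -8.8250e+01  7.4650e+01]
 [ 9.0000e-02  9.6000e-01 -4.0400e+00  6.0786e+02 -8.8240e+01  7.4650e+01]
 [ 6.8000e-01  7.5000e-01 -3.2800e+00  6.0787e+02 -8.8240e+01  7.4650e+01]]
```

In the tool's units: 0.05 cm / 75 = 0.0007, 0.03 cm / 75 = 0.0004.

Request:
{"name": "send_rows", "arguments": {
  "plan": [
    [[0,0,0.0004,0,0,0],[0,0,0.0007,0,0,0],[0,0,0.0007,0,0,0],[0,0,0.0007,0,0,0]]
  ]
}}

```text
clock: 12.17
tool_pos: [0.6081, -0.0884, 0.0745]
orientation: [-180.0, -0.0, -18.0]
force: [-0.6, 0.3, 1.5]
opening: 0.0349
gripper_force: 29.9
```

Request:
{"name": "send_rows", "arguments": {
  "plan": [
    [[0,0,0.0003,0,0,0],[0,0,0.0005,0,0,0],[0,0,0.0005,0,0,0],[0,0,0.0005,0,0,0]]
  ]
}}

```text
clock: 12.5
tool_pos: [0.6083, -0.0885, 0.0745]
orientation: [-180.0, -0.1, -18.0]
force: [-1.2, 1.1, 4.6]
opening: 0.0352
gripper_force: 29.9
```

In the tool's units: 0.05 cm / 75 = 0.0007, 0.03 cm / 75 = 0.0004.

Request:
{"name": "send_rows", "arguments": {
  "plan": [
    [[0,0,0.0004,0,0,0],[0,0,0.0007,0,0,0],[0,0,0.0007,0,0,0],[0,0,0.0007,0,0,0]]
  ]
}}

```text
clock: 12.83
tool_pos: [0.6086, -0.0886, 0.0744]
orientation: [-180.0, -0.1, -18.0]
force: [-1.2, 0.8, 7.6]
opening: 0.0351
gripper_force: 29.9
```

Contact with the floor at exactly home height, pressed to about 8 N. I'll relax, release and lift.

Request:
{"name": "send_rows", "arguments": {
  "plan": [
    [[0,0,-0.0013,0,0,0],[0,0,-0.0013,0,0,0],[0,0,-0.0013,0,0,0]]
  ]
}}

```text
clock: 13.08
tool_pos: [0.6082, -0.0884, 0.0745]
orientation: [-180.0, -0.0, -18.0]
force: [0.6, 0.7, 3.4]
opening: 0.0352
gripper_force: 29.9
```

Request:
{"name": "send_rows", "arguments": {
  "plan": [
    [[0,0,0,0,0,0],[0,0,0,0,0,0],[0,0,0,0,0,0],[0,0,0,0,0,0],[0,0,0,0,0,0],[0,0,0,0,0,0]]
  ],
  "fingers": 0.65
}}

```text
clock: 13.58
tool_pos: [0.6077, -0.0883, 0.074]
orientation: [180.0, 0.0, -18.0]
force: [-0.7, -0.9, -0.1]
opening: 0.0568
gripper_force: 0.0
```

In the tool's units: -11 cm / 75 = -0.1467, -9 cm / 75 = -0.12.

Request:
{"name": "send_rows", "arguments": {
  "plan": [
    [[0,0,-0.0067,0,0,0],[0,0,-0.0267,0,0,0],[0,0,-0.0533,0,0,0],[0,0,-0.0867,0,0,0],[0,0,-0.12,0,0,0],[0,0,-0.1467,0,0,0],[0,0,-0.1467,0,0,0],[0,0,-0.1467,0,0,0]]
  ]
}}

```text
clock: 14.25
tool_pos: [0.6085, -0.0882, 0.186]
orientation: [-179.9, -0.2, -18.0]
force: [-0.1, -0.2, -0.3]
opening: 0.0571
gripper_force: 0.0
```

```bash
python3 - <<'E'
from h import *
s=snap('wrist','w5.png');np.savez('w5.npz',**s);o=ctrl.get_obs();print(o['tool_pos'],o['orientation'],o['opening'])
# cap top as seen; expect z .115
g=proj(s,[[.6081,-.0879,.115],[.6081,-.0729,.115],[.6081,-.0879,.065]]);print(g,np.linalg.norm(g[1]-g[0]))
u,v=g[0]
for c in circ(s,(int(u)-35,int(v)-35,70,70),15,32,n=4): print(np.round(c,1),at(s,c[0],c[1],.115))
# peg plan
H=np.array([.5862,-.1476]);b=np.radians(9.8)
for th in(218,210,200,190,182,175):
    pass
pg=H+.105*np.array([np.cos(b+np.radians(210)),np.sin(b+np.radians(210))]);print('peg',pg)
E
```

```text
[ 0.60770032 -0.08823065  0.18457781] [-1.79960247e+02 -3.78489632e-02 -1.80030338e+01] 0.05748781049228265
[[253.80849475 205.93208359]
 [233.55671762 212.17070082]
 [253.65826239 187.49445991]] 21.190913661372797
[253.5 199.5  19.8] [ 0.6126488  -0.08914556]
[249.8 203.5  24.5] [ 0.61067582 -0.08575105]
[251.5 201.8  22.9] [ 0.61151717 -0.08731168]
[253.2 198.5  23.6] [ 0.61339487 -0.08920419]
peg [ 0.50553023 -0.21481152]
```

View pics/w5.png

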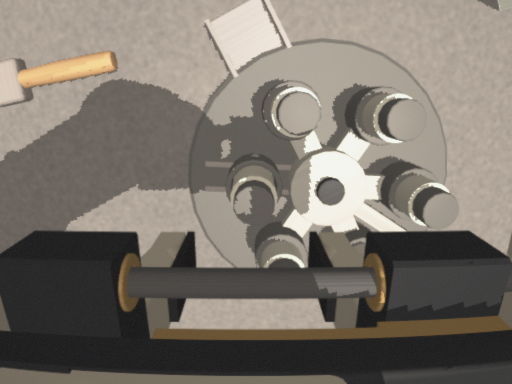

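The view shows the canister standing in the cup, centred at about (253,195), with the arm clear. Now the peg: shut the fingers and go to its counterclockwise side.

```bash
python3 - <<'E'
from h import *
H=np.array([.5862,-.1476])
def pose(phi,z): a=np.radians(phi); return [*(H+.12*np.array([np.cos(a),np.sin(a)])),z],[180,0,phi+90-360]
print(rel(*pose(238,.186)),ctrl.get_obs()['joint_pos'].round(1))
p0,r0=pose(238,.075);R0=R.from_euler('xyz',r0,degrees=True)
for k in range(1,9):
    p,r=pose(238-2*k,.075);print(k,(R0.inv().apply(np.array(p)-p0)*100).round(2),(R0.inv()*R.from_euler('xyz',r,degrees=True)).as_rotvec(degrees=True).round(1))
E
```

```text
(array([-3.11, 17.95, -0.16]), array([-0.04, -0.03, 14.  ])) [  9.9  16.5 -10.8  -0.  -62.6  62.1]
1 [-0.42 -0.01 -0.  ] [-0. -0.  2.]
2 [-0.84 -0.03 -0.  ] [-0. -0.  4.]
3 [-1.25 -0.07 -0.  ] [ 0. -0.  6.]
4 [-1.67 -0.12 -0.  ] [ 0. -0.  8.]
5 [-2.08 -0.18 -0.  ] [ 0. -0. 10.]
6 [-2.49 -0.26 -0.  ] [ 0. -0. 12.]
7 [-2.9  -0.36 -0.  ] [ 0. -0. 14.]
8 [-3.31 -0.46 -0.  ] [-0. -0. 16.]
```

In the tool's units: 18 cm / 75 = 0.24, 15 cm / 75 = 0.2, 14 degrees / 45 = 0.3111.

Request:
{"name": "send_rows", "arguments": {
  "plan": [
    [[-0.0067,0.04,0,0,0,0.0556],[-0.0133,0.08,0,0,0,0.1111],[-0.0213,0.12,0,0,0,0.1667],[-0.028,0.16,0,0,0,0.2222],[-0.0347,0.2,0,0,0,0.2667],[-0.0413,0.24,0,0,0,0.3111],[-0.0413,0.24,0,0,0,0.3111],[-0.0413,0.24,0,0,0,0.3111]]
  ],
  "fingers": 0
}}

```text
clock: 14.97
tool_pos: [0.5212, -0.2511, 0.183]
orientation: [180.0, 0.1, -32.1]
force: [0.5, 0.6, 0.3]
opening: 0.0091
gripper_force: 0.0
```

Request:
{"name": "send_rows", "arguments": {
  "plan": [
    [[0,0,0,0,0,0],[0,0,0,0,0,0],[0,0,0,0,0,0],[0,0,0,0,0,0],[0,0,0,0,0,0]]
  ]
}}

```text
clock: 15.38
tool_pos: [0.523, -0.2493, 0.1841]
orientation: [180.0, 0.0, -31.9]
force: [0.5, 0.3, 0.1]
opening: 0.0007
gripper_force: 0.0
```

```bash
python3 - <<'E'
from h import *
H=np.array([.5862,-.1476]);a=np.radians(238)
print(rel([*(H+.12*np.array([np.cos(a),np.sin(a)])),.075],[180,0,-32]),ctrl.get_obs()['opening'])
s=snap('wrist','w6.png')
pg=[.5050,-.2152]
print(proj(s,[[*pg,.115]]))
u,v=proj(s,[[*pg,.115]])[0]; 
for c in circ(s,(int(u)-20,int(v)-20,40,40),5,10,n=2): print(c,at(s,c[0],c[1],.115))
E
```

```text
(array([-0.03,  0.03, 10.91]), array([0.  , 0.01, 0.07])) 0.0006528772422364659
[[226.78249498 249.08633209]]
```

In the tool's units: 10.9 cm / 75 = 0.1453, 10.6 cm / 75 = 0.1413.

Request:
{"name": "send_rows", "arguments": {
  "plan": [
    [[0,0,0.0267,0,0,0],[0,0,0.0533,0,0,0],[0,0,0.08,0,0,0],[0,0,0.1067,0,0,0],[0,0,0.1267,0,0,0],[0,0,0.1413,0,0,0],[0,0,0.1453,0,0,0],[0,0,0.1453,0,0,0]]
  ]
}}

```text
clock: 16.1
tool_pos: [0.5224, -0.2498, 0.0745]
orientation: [180.0, 0.1, -32.0]
force: [1.1, 0.1, 0.0]
opening: 0.0003
gripper_force: 0.0
```

In the tool's units: -1.67 cm / 75 = -0.0223, -1.25 cm / 75 = -0.0167, 8 degrees / 45 = 0.1778.

Request:
{"name": "send_rows", "arguments": {
  "plan": [
    [[-0.0056,-0.0001,0,0,0,0.0444],[-0.0112,-0.0004,0,0,0,0.0889],[-0.0167,-0.0009,0,0,0,0.1333],[-0.0223,-0.0016,0,0,0,0.1778]]
  ]
}}

```text
clock: 16.43
tool_pos: [0.51, -0.2401, 0.0766]
orientation: [-179.9, -0.1, -40.1]
force: [-0.1, 0.5, 0.6]
opening: 0.0006
gripper_force: 0.0
```

In the tool's units: -1.67 cm / 75 = -0.0223, -1.25 cm / 75 = -0.0167, 8 degrees / 45 = 0.1778.

Request:
{"name": "send_rows", "arguments": {
  "plan": [
    [[-0.0056,-0.0001,0,0,0,0.0444],[-0.0112,-0.0004,0,0,0,0.0889],[-0.0167,-0.0009,0,0,0,0.1333],[-0.0223,-0.0016,0,0,0,0.1778]]
  ]
}}

```text
clock: 16.77
tool_pos: [0.4984, -0.229, 0.0767]
orientation: [-179.9, -0.2, -48.1]
force: [1.4, -4.7, -2.7]
opening: 0.0003
gripper_force: 2.3
```

In the tool's units: -3.31 cm / 75 = -0.0441, -2.9 cm / 75 = -0.0387, 16 degrees / 45 = 0.3556.

Request:
{"name": "send_rows", "arguments": {
  "plan": [
    [[-0.0056,-0.0001,0,0,0,0.0444],[-0.0112,-0.0004,0,0,0,0.0889],[-0.0167,-0.0009,0,0,0,0.1333],[-0.0223,-0.0016,0,0,0,0.1778],[-0.0277,-0.0024,0,0,0,0.2222],[-0.0332,-0.0035,0,0,0,0.2667],[-0.0387,-0.0048,0,0,0,0.3111],[-0.0441,-0.0061,0,0,0,0.3556]]
  ]
}}

```text
clock: 17.43
tool_pos: [0.4799, -0.2013, 0.0767]
orientation: [-179.9, -0.1, -64.1]
force: [2.3, -3.7, -2.6]
opening: 0.0002
gripper_force: 2.4
```

In the tool's units: -1.25 cm / 75 = -0.0167, -0.84 cm / 75 = -0.0112, 6 degrees / 45 = 0.1333.

Request:
{"name": "send_rows", "arguments": {
  "plan": [
    [[-0.0056,-0.0001,0,0,0,0.0444],[-0.0112,-0.0004,0,0,0,0.0889],[-0.0167,-0.0009,0,0,0,0.1333]]
  ]
}}

```text
clock: 17.68
tool_pos: [0.475, -0.1894, 0.0766]
orientation: [-179.8, -0.1, -70.1]
force: [1.6, -0.5, -1.7]
opening: 0.0004
gripper_force: 0.7
```

In the tool's units: -0.84 cm / 75 = -0.0112, -0.42 cm / 75 = -0.0056, 4 degrees / 45 = 0.0889.

Request:
{"name": "send_rows", "arguments": {
  "plan": [
    [[-0.0056,-0.0001,0,0,0,0.0444],[-0.0112,-0.0004,0,0,0,0.0889]]
  ]
}}

```text
clock: 17.85
tool_pos: [0.472, -0.1811, 0.0766]
orientation: [-179.9, -0.1, -74.1]
force: [-0.2, 0.6, 0.7]
opening: 0.0004
gripper_force: 0.0
```

In the tool's units: -0.84 cm / 75 = -0.0112, -0.42 cm / 75 = -0.0056, 4 degrees / 45 = 0.0889.

Request:
{"name": "send_rows", "arguments": {
  "plan": [
    [[-0.0056,-0.0001,0,0,0,0.0444],[-0.0112,-0.0004,0,0,0,0.0889]]
  ]
}}

```text
clock: 18.02
tool_pos: [0.4699, -0.1729, 0.0766]
orientation: [-179.9, -0.0, -78.1]
force: [-0.1, 1.2, 0.1]
opening: 0.0002
gripper_force: 0.0
```

Request:
{"name": "send_rows", "arguments": {
  "plan": [
    [[0,0,0,0,0,0],[0,0,0,0,0,0],[0,0,0,0,0,0],[0,0,0,0,0,0],[0,0,0,0,0,0],[0,0,0,0,0,0],[0,0,0,0,0,0],[0,0,0,0,0,0]]
  ]
}}

```text
clock: 18.68
tool_pos: [0.4689, -0.1732, 0.0751]
orientation: [180.0, 0.0, -78.0]
force: [0.9, 0.0, 0.0]
opening: 0.0004
gripper_force: 0.0
```

```bash
cat > pegw.py <<'E'
from h import *
s=snap('top');b=dict(np.load('b.npz'));H=np.array([.5862,-.1476])
# peg top: bright pixels near radius 105 mm in rays to z=.115, compare start and now
for t in(b,s):
    g=cv2.GaussianBlur(cv2.cvtColor(t['img'],cv2.COLOR_RGB2GRAY),(0,0),.7).astype(float)
    best=[]
    for th in range(140,236,4):
        a=np.radians(9.8+th); u,v=proj(t,[[*(H+.105*np.array([np.cos(a),np.sin(a)])),.115]])[0]
        best.append(int(g[int(round(v)),int(round(u))]))
    print(list(zip(range(140,236,4),best)))
o=ctrl.get_obs();print(o['tool_pos'],o['force'],o['clock'])
E
python3 pegw.py
```

```text
[(140, 99), (144, 99), (148, 99), (152, 98), (156, 99), (160, 99), (164, 99), (168, 99), (172, 98), (176, 99), (180, 98), (184, 99), (188, 99), (192, 99), (196, 98), (200, 91), (204, 88), (208, 97), (212, 109), (216, 99), (220, 98), (224, 98), (228, 97), (232, 97)]
[(140, 56), (144, 58), (148, 60), (152, 62), (156, 62), (160, 63), (164, 63), (168, 65), (172, 64), (176, 64), (180, 63), (184, 63), (188, 61), (192, 44), (196, 39), (200, 50), (204, 62), (208, 56), (212, 55), (216, 60), (220, 59), (224, 63), (228, 71), (232, 106)]
[ 0.46890442 -0.17313818  0.07509733] [ 0.33936975 -0.26267229 -0.82392372] 18.7333
```

In the tool's units: -16 cm / 75 = -0.2133, -15 cm / 75 = -0.2.

Request:
{"name": "send_rows", "arguments": {
  "plan": [
    [[0.0107,0.0067,-0.0067,0,0,0],[0.0107,0.0133,-0.04,0,0,0],[0.0107,0.0133,-0.08,0,0,0],[0.0107,0.0133,-0.12,0,0,0],[0.0107,0.0133,-0.16,0,0,0],[0.0107,0.0133,-0.2,0,0,0],[0.0107,0.0133,-0.2133,0,0,0],[0.0107,0.0133,-0.2133,0,0,0]]
  ]
}}

```text
clock: 19.4
tool_pos: [0.4623, -0.1836, 0.2387]
orientation: [-179.7, -0.1, -78.0]
force: [0.1, -0.6, -0.6]
opening: 0.0003
gripper_force: 0.0
```

```bash
python3 - <<'E'
from h import *
s=snap('wrist','w7.png');np.savez('w7.npz',**s);H=np.array([.5862,-.1476])
f=lambda th,r,z:[H[0]+r*np.cos(np.radians(9.8+th)),H[1]+r*np.sin(np.radians(9.8+th)),z]
print('pred hub,peg150,peg90,peg210',proj(s,[[*H,.07],f(150,.105,.115),f(90,.105,.115),f(210,.105,.115)]).round(0))
print('caps at 0..300 r75, loaded r63 at 0',proj(s,[f(t,.075,.11) for t in range(0,360,60)]+[f(0,.0635,.115)]).round(0))
print(ctrl.get_obs()['tool_pos'])
def m(P):
    u,v=P; return u,v
# peg: bright/pink top -> search local saturation difference around predicted
u,v=proj(s,[f(150,.105,.115)])[0]
if 25<u<487 and 25<v<359:
  for c in circ(s,(int(u)-25,int(v)-25,50,50),4,10,n=3): 
    p=at(s,c[0],c[1],.115)-H;print('peg',np.round(c,1),np.hypot(*p),np.degrees(np.arctan2(p[1],p[0]))%360-9.8)
E
```

```text
pred hub,peg150,peg90,peg210 [[124. 182.]
 [209. 254.]
 [116. 299.]
 [209. 138.]]
caps at 0..300 r75, loaded r63 at 0 [[ 30. 190.]
 [ 76. 257.]
 [153. 262.]
 [191. 197.]
 [146. 120.]
 [ 61. 119.]
 [ 38. 192.]]
[ 0.46124148 -0.18326538  0.23655837]
```

In the tool's units: -30 cm / 75 = -0.4, -26.5 cm / 75 = -0.3533.

Request:
{"name": "send_rows", "arguments": {
  "plan": [
    [[-0.04,0,0,0,0,0],[-0.0867,0,0,0,0,0],[-0.14,0,0,0,0,0],[-0.1933,0,0,0,0,0],[-0.2467,0,0,0,0,0],[-0.3,0,0,0,0,0],[-0.3533,0,0,0,0,0],[-0.4,0,0,0,0,0]]
  ]
}}

```text
clock: 20.12
tool_pos: [0.3969, 0.1118, 0.2341]
orientation: [179.9, -0.0, -78.0]
force: [1.5, 0.4, -0.7]
opening: 0.0005
gripper_force: 0.0
```

In the tool's units: -10 cm / 75 = -0.1333, -9 cm / 75 = -0.12.

Request:
{"name": "send_rows", "arguments": {
  "plan": [
    [[-0.04,0,0,0,0,0],[-0.08,0,0,0,0,0],[-0.12,0,0,0,0,0],[-0.1333,0,0,0,0,0],[-0.1333,0,0,0,0,0]]
  ]
}}

```text
clock: 20.53
tool_pos: [0.3768, 0.2096, 0.2338]
orientation: [179.9, -0.1, -77.8]
force: [-0.3, -0.6, -0.1]
opening: 0.0002
gripper_force: 0.0
```

```bash
python3 - <<'E'
from h import *
H=np.array([.5862,-.1476]);b=dict(np.load('b.npz'));s=snap('top','t2.png')
f=lambda th,r,z:[H[0]+r*np.cos(np.radians(9.8+th)),H[1]+r*np.sin(np.radians(9.8+th)),z]
for n,t in(('start',b),('now',s)):
    g=cv2.cvtColor(t['img'],cv2.COLOR_RGB2GRAY).astype(np.float32)
    # brightness on the peg-arm circle r=.085,z=.065 (bright spoke), and caps
    for r,z in((.085,.065),):
        th=np.arange(0,360,3);q=proj(t,[f(x,r,z) for x in th]).astype(np.float32)
        v=cv2.remap(g,q[:,:1],q[:,1:],cv2.INTER_LINEAR)[:,0]
        i=np.argsort(-v)[:8];print(n,[(int(th[k]),int(v[k])) for k in i])
    print(g.mean())
E
```

```text
start [(210, 147), (213, 141), (207, 130), (216, 117), (132, 111), (285, 111), (231, 111), (129, 110)]
100.96698
now [(153, 154), (150, 153), (156, 128), (147, 125), (285, 123), (129, 123), (132, 120), (126, 118)]
105.52056
```

The peg's spoke moved from 210° to about 151°, exactly one click clockwise. The arm is clear, so I'll hand in.

```bash
python3 -c "
from plant import ctrl
print(ctrl.close_job())"
```

```text
the job is handed in; nothing more can be done
None
```

I pressed the canister home to the cup floor (about 8 N), turned the wheel one click clockwise (top view: peg spoke from 210° to about 151°), backed the arm clear and handed the job in at about 21 s; I viewed 11 pictures, one over the limit of 10, and did not recheck the bystanders or the canister after the turn.

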